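Slide the clipboard out over the customer's edge

TASK

The form on the clipboard is ready for the customer, who waits on the far side of the sales counter. With your fingertips, slide the clipboard gently along the counter, flat all the way, until about 5 cm of its free end (the end without the clip) sticks out over the customer's edge and it lies square to that edge, so that the customer can take hold of it; then move clear of it. Do not pick it up, and leave everything else on the counter where it stands.

Things in the scene. Friction and masses are not known exactly. Their poses are not given: they have to be found in the camera images.
- counter: Sales counter with a grey laminate top, level, top surface at height 0, slab 36 mm thick, 2 m wide. It reaches from beneath the robot to a straight edge on the customer's side, beyond which the floor lies 0.75 m lower. Origin: on the top surface, in the middle of the customer's edge. Its x axis points straight out over that edge towards the customer (away from the robot), y along the edge, z up. The counter is fixed, but its distance and yaw differ from run to run.
- clipboard: Small brown hardboard clipboard with a white form, flat on the counter: 190 mm long (x), 130 wide (y), 4 thick, about 0.14 kg, loose. A steel clip on its robot-side end, 100 mm wide (y, centred), 34 mm deep (55 to 89 mm behind the origin), stands up to 20 mm above the counter. Origin: centre of the underside. x runs from the clip to the free end, y across, z up.
- free_end (a point): Middle of the clipboard's free end, the end without the clip, on the underside: 95 mm from the board's centre along its x axis.
- clip_back (a point): Middle of the back face of the clip, on the robot's side: an upright flat steel face 100 mm wide along the clipboard's y, from 4 to 20 mm above the counter; this point is 12 mm above the counter and 89 mm behind the board's centre. The board's own end edge (4 mm high) lies 6 mm farther back.
- card_terminal: Grey and black card payment terminal, 165 x 78 mm, 60 mm high, loose on the counter on one side of the clipboard. Origin: centre of its underside. Not part of the job.
- toy_box: Dark blue carton with a clear window and a toy truck in it, 190 x 100 mm, 105 mm high, loose on the counter on the other side of the clipboard. Origin: centre of its underside. Not part of the job.
- stapler: Black desk stapler, 150 x 36 mm, about 55 mm high, loose on the counter. Origin: centre of its underside. Not part of the job.
- toy_car: Small grey die-cast toy car, 78 x 36 mm, 32 mm high, loose on the counter. Origin: centre of its underside. Not part of the job.
Things that resemble listed ones, but are neither listed nor needed, are in the scene too. Of the things like the clipboard, leave any that is green or red; of the rest the smaller one is meant.

How it is judged:
By the outcome, as a careful person would: the job done as asked, in the order asked, and still so for the second after the job is handed in, with the robot touching nothing.
It also fails if it takes over 61 s, if anything falls off the work surface, if the arm or the gripper's body presses on something with over 40 N, if the wrist force passes 120 N, or if a joint passes its speed limit or range.

ROBOT

A 6-joint arm with a two-finger parallel gripper is mounted at the origin on the work surface. World frame = base frame: x ahead of the robot, y to its left, z up, the work surface at z = 0. Lengths are in mm, angles in rad, forces in N, time in s.
With the tool pointing down it reaches from about 400 to 925 mm from the base axis. Payload 12.5 kg.
Tool frame: the origin (TCP) lies at the very end of the fingers, on their centre line; the grasp point (between the pads) lies 19 mm behind it; z points along the fingers, y is the line along which they close (so a half turn about z gives the same grasp; the last joint's range is limited). The gripper opens to 95 mm and grips with 3 to 60 N. Pads are 20 mm wide; open, the fingers measure 119 mm over their backs; the gripper's body (75 mm by 180 mm) begins 59 mm behind the grasp point.
Start: joints at [1.097, 0.491, 1.559, -0, 1.092, -0.106], TCP at [224.712, 583.225, 214.661] pointing down, gripper open.
Joint ranges: [-3.1, 3.1], [-0.84, 2.19], [0.05, 2.79], [-1.13, 4.28], [0.06, 2.93], [-2.69, 2.69]. Speed limits (rad/s): [2.22, 2.22, 2.79, 3.14, 3.14, 3.14].

INTERFACE

Orientations are given as [roll, pitch, yaw] about the fixed x, y, z axes, in that order (R = Rz(yaw) Ry(pitch) Rx(roll)).
In Python, from cell import * gives the robot as it stands.
- The arm moves only by the tool step_arm, never from a script. Its argument "plan" is a list of rows, each an object of numbers: "x", "y", "z": the shift along the tool's x, y, z in units of 25 mm (1.0 is 25 mm); "rx", "ry", "rz": the turn, a rotation vector about the tool's x, y, z in units of 0.1 rad (1.0 is 0.1 rad). In form: [{"x": .., "y": .., "z": .., "rx": .., "ry": .., "rz": ..}, ...]. A call has exactly 10 rows; each row shifts and turns the commanded pose from where the row before left it, along the tool's axes as they then stand; what a row does not reach is not made up. A row lasts 1/12 s, in which the tool goes at most 41.7 mm and 7.16 degrees, less where a joint would pass 70% of its speed; a pose out of reach is approached as far as the arm can. A call with a number of a shift or a turn outside -1 to 1 is refused whole. A call with a gripper value outside its range is refused whole. "jaw" is the closure, from -1 (fully open) to 1 (shut), so that 0 is half open, set as the call begins (left out, the last holds). The fingers move at their own pace and stop on an object; the grip force is fixed at half the most. Time passes only in rows, so rows that do not move let the fingers close, or fill a call up. It gives the time, the measured TCP pose, the force, the opening and the grip force at its end, in the units of the state.
- state(): the state, without advancing time (a new reading comes with each control period).
- read_camera(name): name is "side" or "top"; returns a dict with "image" (420x560x3 uint8, red, green, blue), "depth" (420x560 float32, mm along the optical axis (not along the pixel's ray), 0 where there is no reading), "vfov" (degrees; the focal length in pixels is half the picture's height over the tangent of half this angle, whatever the lens; pixels are square), "cx", "cy" (the principal point, pixels), "R" (3x3) and "t" (3): a world point X has camera coordinates R X + t. Camera axes: x right, y down, z forward; pixel columns grow to the right and rows downward; lengths in mm; the calibration is good to about 2 mm. A picture is of the moment at which its call begins.
- job_done(): hands the job in; it is judged then, once.
The state is a dict: "t": time; "joints": joint angles; "qvel": joint speeds; "tau": joint torques, N m; "eef_pos": TCP position; "tcp_rot": TCP orientation; "ft_force": force on the tool from outside, world axes, zero at the start; "moment": the same for the moment, N m; "opening": opening from 0.0 (shut) to 1.0 (fully open); "grip_force": force on a finger pad.
Only numpy, scipy, OpenCV 4.12 (cv2) and the standard library are available. Lean on these libraries where they do the work, as an engineer would, in place of code of your own. Each camera call takes 0.05 s, during which the arm holds its last target. There are 200 camera calls.

## Working session

There is one attempt and no reset: what is moved stays moved. The work goes in short steps, Python scripts to look and compute and a tool call to move; the robot and the scene stay as the last step left them, time stands still between calls to the robot, and variables do not carry over. Pictures are saved under pics/ and viewed, at most 10 in all, crops included, and the job is handed in when it is done.

Besides the shell and the picture viewer there is one more tool, called after ">>>" by a JSON object that holds its "op" and its "data". step_arm: Moves the arm, as the interface text tells. Shifts and turns lie within -1 to 1; 1 stands for 25 mm of shift or 0.1 rad of turn. Its arguments: {"type":"object","properties":{"plan":{"type":"array","items":{"type":"object","properties":{"x":{"type":"number"},"y":{"type":"number"},"z":{"type":"number"},"rx":{"type":"number"},"ry":{"type":"number"},"rz":{"type":"number"}}}},"jaw":{"type":"number"}},"required":["plan"]}

```bash
mkdir -p pics
cat > h.py <<'E'
from cell import *
import numpy as np, cv2
def ray(c,u,v,z):
    f=210/np.tan(np.radians(c["vfov"])/2); R=np.array(c["R"]);t=np.array(c["t"])
    d=R.T@np.array([(u-c["cx"])/f,(v-c["cy"])/f,1]); o=-R.T@t
    return o+d*(z-o[2])/d[2]
def cloud(c):
    f=210/np.tan(np.radians(c["vfov"])/2); R=np.array(c["R"]);t=np.array(c["t"])
    v,u=np.mgrid[:420,:560]; d=c["depth"]
    P=np.stack([(u-c["cx"])/f*d,(v-c["cy"])/f*d,d],-1)
    return (P-t)@R
E
python3 - <<'E'
from h import *
import pickle
for n in("top","side"):
    c=read_camera(n); cv2.imwrite(f"pics/{n}0.png",c["image"][:,:,::-1]); pickle.dump(c,open(n+"0.pkl","wb"))
    print(n,c["vfov"],c["cx"],c["cy"],-np.array(c["R"]).T@c["t"],[k for k in c])
s=state();print(s["t"],s["eef_pos"],s["tcp_rot"],s["opening"])
E
```

```text
top 55.49776121776847 276.220487680617 215.01558378470835 [ 358.29276008   14.64764456 1400.53758797] ['image', 'depth', 'vfov', 'cx', 'cy', 'R', 't']
side 52.418188771225545 281.6324357332523 216.7390696481568 [ -31.54229226 -701.756359    767.34005755] ['image', 'depth', 'vfov', 'cx', 'cy', 'R', 't']
0.1 [224.64158595 583.00652687 214.12399539] [-3.14062031e+00 -9.01550668e-05  2.77373656e+00] 0.9976552315231829
```

View pics/top0.png

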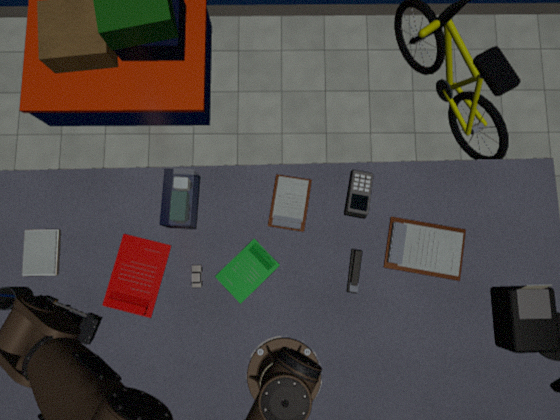

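View pics/side0.png

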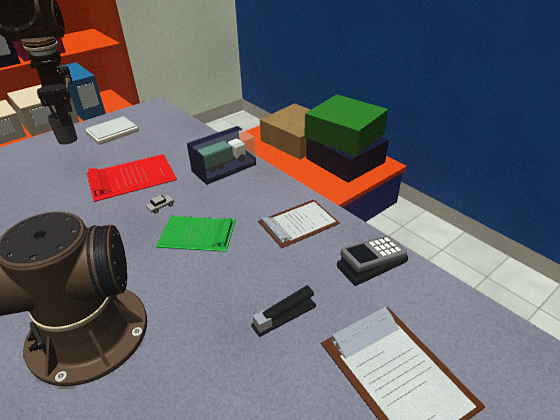

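The top view shows the target, a small clipboard, at about (290,203) with its clip towards the robot. The larger brown one at (425,248) and the red and green ones are decoys. The toy box (180,198) and terminal (358,193) stand on either side, and the customer edge runs along row ~165. The side view confirms the clip end.

```bash
cat >> h.py <<'E'
def edge(c):
    # boundary of counter in top view: depth jump
    d=c["depth"]; pts=[]
    W=cloud(c)
    for u in range(60,545,3):
        col=W[140:200,u,2]; ok=(d[140:200,u]>0)
        on=np.where(ok&(col>-25)&(col<15))[0]; off=np.where(ok&(col<-300))[0]
        if len(on) and len(off) and 0<=on[0]-off[-1]<=3: pts.append((u,140+(on[0]+off[-1])/2))
    P=np.array([ray(c,u,v,0)[:2] for u,v in pts])
    for _ in range(4):
        k=np.polyfit(P[:,1],P[:,0],1); r=P[:,0]-np.polyval(k,P[:,1]); P=P[abs(r)<max(2*r.std(),2)]
    return k,r.std(),len(P)   # x = k0*y+k1
def board(c,poly,z=4):
    hsv=cv2.cvtColor(c["image"],cv2.COLOR_RGB2HSV); im=c["image"].astype(int)
    brown=((im[...,0]-im[...,2])>25)|((im.min(-1)>120))
    m=np.zeros((420,560),np.uint8); cv2.fillPoly(m,[np.array(poly)],1)
    m=(m*brown).astype(np.uint8)
    m=cv2.morphologyEx(m,cv2.MORPH_CLOSE,np.ones((5,5),np.uint8))
    cs,_=cv2.findContours(m,cv2.RETR_EXTERNAL,cv2.CHAIN_APPROX_NONE)
    k=max(cs,key=cv2.contourArea)
    W=np.array([ray(c,u,v,z)[:2] for u,v in k[:,0]],np.float32)
    return cv2.minAreaRect(W),k
E
python3 - <<'E'
from h import *
import pickle
c=pickle.load(open("top0.pkl","rb")); print("edge",edge(c))
r,k=board(c,[(255,165),(325,165),(325,240),(255,240)]); print(r,cv2.boxPoints(r))
W=cloud(c)
for n,(u0,u1,v0,v1) in dict(term=(335,385,165,222),toy=(150,212,165,235),stap=(340,370,240,300),car=(185,210,258,292),clip=(262,318,170,240)).items():
    w=W[v0:v1,u0:u1].reshape(-1,3); w=w[(w[:,2]>(8 if n=="clip" else 15))&(w[:,2]<150)]
    print(n,len(w),cv2.boxPoints(cv2.minAreaRect(w[:,:2].astype(np.float32))).round().tolist(),w[:,2].max().round())
s=pickle.load(open("side0.pkl","rb"))
v=cv2.resize(c["image"][155:240,250:330],None,fx=6,fy=6,interpolation=cv2.INTER_CUBIC);cv2.drawContours(v,[((k-[250,155])*6+3)],-1,(255,0,255),1)
t=cv2.resize(s["image"][190:255,250:350],None,fx=5,fy=5)
o=np.zeros((510,480+1+0,3),np.uint8);o[:,:480]=v; cv2.imwrite("pics/crop.png",o[:,:,::-1])
E
```

```text
edge (array([-1.91278848e-02,  7.24904028e+02]), np.float64(1.0696225942281559), 162)
((584.4700927734375, -23.503868103027344), (128.40077209472656, 187.55543518066406), 80.82672119140625) [[ 481.65686   -71.93306 ]
 [ 666.8136   -101.8333  ]
 [ 687.2833     24.925323]
 [ 502.1266     54.82556 ]]
term 1056 [[523.0, -288.0], [686.0, -318.0], [700.0, -242.0], [538.0, -212.0]] 70.0
toy 2096 [[489.0, 303.0], [680.0, 294.0], [685.0, 397.0], [494.0, 406.0]] 113.0
stap 355 [[273.0, -249.0], [413.0, -266.0], [416.0, -237.0], [276.0, -220.0]] 57.0
car 211 [[290.0, 280.0], [365.0, 280.0], [365.0, 314.0], [290.0, 315.0]] 38.0
clip 352 [[486.0, -80.0], [670.0, -101.0], [685.0, 28.0], [500.0, 49.0]] 26.0
```

View pics/crop.png

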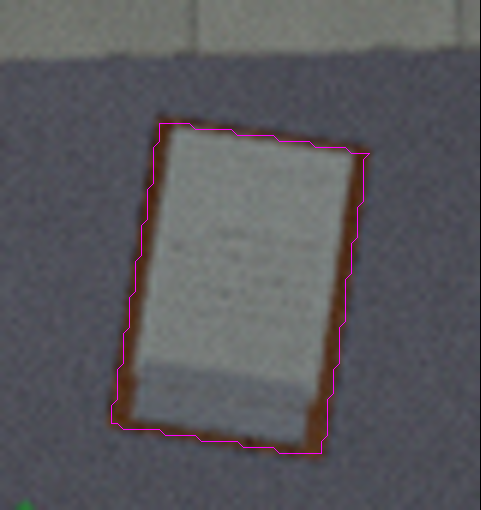

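The crop shows a clean outline: clip at the bottom (crop 150–305, 365–435), yaw about -0.16 rad, and the edge near the top. I'll push with the half-open fingers spanning the clip's back face. First I move behind it at height.

>>> {"op": "step_arm", "data": {"jaw": 0, "plan": [{"rz": -1}, {"rz": -1}, {"rz": -0.06}, {"x": -0.6, "y": -1}, {"x": -0.6, "y": -1}, {"x": -0.6, "y": -1}, {"x": -0.6, "y": -1}, {"x": -0.6, "y": -1}, {"x": -0.6, "y": -1}, {"x": -0.6, "y": -1}]}}

```text
schema error: expected keys x, y, z, rx, ry, rz
```

>>> {"op": "step_arm", "data": {"plan": [{"x": -0.6, "y": -1}, {"x": -0.6, "y": -1}, {"x": -0.6, "y": -1}, {"x": -0.6, "y": -1}, {"x": -0.6, "y": -1}, {"x": -0.6, "y": -1}, {"x": -0.6, "y": -1}, {"x": -0.6, "y": -1}, {"x": -0.6, "y": -1}, {"x": -0.6, "y": -1}]}}

```text
schema error: expected keys x, y, z, rx, ry, rz
```

>>> {"op": "step_arm", "data": {"plan": [{"x": -0.6, "y": -1}, {"x": -0.6, "y": -1}, {"x": -0.6, "y": -1}, {"x": -0.6, "y": -1}, {"x": -0.35, "y": -0.6}, {"z": 1}, {"z": 1}, {"z": 1}, {"z": 1}, {}]}}

```text
schema error: expected keys x, y, z, rx, ry, rz
```

>>> {"op": "step_arm", "data": {"jaw": 0, "plan": [{"x": 0, "y": 0, "z": 0, "rx": 0, "ry": 0, "rz": -1}, {"x": 0, "y": 0, "z": 0, "rx": 0, "ry": 0, "rz": -1}, {"x": 0, "y": 0, "z": 0, "rx": 0, "ry": 0, "rz": -0.06}, {"x": -0.6, "y": -1, "z": 0, "rx": 0, "ry": 0, "rz": 0}, {"x": -0.6, "y": -1, "z": 0, "rx": 0, "ry": 0, "rz": 0}, {"x": -0.6, "y": -1, "z": 0, "rx": 0, "ry": 0, "rz": 0}, {"x": -0.6, "y": -1, "z": 0, "rx": 0, "ry": 0, "rz": 0}, {"x": -0.6, "y": -1, "z": 0, "rx": 0, "ry": 0, "rz": 0}, {"x": -0.6, "y": -1, "z": 0, "rx": 0, "ry": 0, "rz": 0}, {"x": -0.6, "y": -1, "z": 0, "rx": 0, "ry": 0, "rz": 0}]}}

```text
t: 0.93
eef_pos: [300.3, 392.2, 214.6]
tcp_rot: [-3.142, -0.0, 2.977]
ft_force: [-0.3, -0.1, -0.5]
opening: 0.504
grip_force: 0.0
```

>>> {"op": "step_arm", "data": {"plan": [{"x": -0.6, "y": -1, "z": 0, "rx": 0, "ry": 0, "rz": 0}, {"x": -0.6, "y": -1, "z": 0, "rx": 0, "ry": 0, "rz": 0}, {"x": -0.6, "y": -1, "z": 0, "rx": 0, "ry": 0, "rz": 0}, {"x": -0.6, "y": -1, "z": 0, "rx": 0, "ry": 0, "rz": 0}, {"x": -0.6, "y": -1, "z": 0, "rx": 0, "ry": 0, "rz": 0}, {"x": -0.6, "y": -1, "z": 0, "rx": 0, "ry": 0, "rz": 0}, {"x": -0.6, "y": -1, "z": 0, "rx": 0, "ry": 0, "rz": 0}, {"x": -0.6, "y": -1, "z": 0, "rx": 0, "ry": 0, "rz": 0}, {"x": -0.6, "y": -1, "z": 0, "rx": 0, "ry": 0, "rz": 0}, {"x": -0.6, "y": -1, "z": 0, "rx": 0, "ry": 0, "rz": 0}]}}

```text
t: 1.77
eef_pos: [408.1, 121.3, 214.7]
tcp_rot: [3.141, 0.0, 2.976]
ft_force: [1.1, 0.7, 0.1]
opening: 0.503
grip_force: 0.0
```

>>> {"op": "step_arm", "data": {"plan": [{"x": -0.6, "y": -1, "z": 0, "rx": 0, "ry": 0, "rz": 0}, {"x": -0.6, "y": -1, "z": 0, "rx": 0, "ry": 0, "rz": 0}, {"x": -0.6, "y": -1, "z": 0, "rx": 0, "ry": 0, "rz": 0}, {"x": -0.6, "y": -1, "z": 0, "rx": 0, "ry": 0, "rz": 0}, {"x": -0.3, "y": -0.6, "z": 0, "rx": 0, "ry": 0, "rz": 0}, {"x": 0, "y": 0, "z": 1, "rx": 0, "ry": 0, "rz": 0}, {"x": 0, "y": 0, "z": 1, "rx": 0, "ry": 0, "rz": 0}, {"x": 0, "y": 0, "z": 1, "rx": 0, "ry": 0, "rz": 0}, {"x": 0, "y": 0, "z": 1, "rx": 0, "ry": 0, "rz": 0}, {"x": 0, "y": 0, "z": 0, "rx": 0, "ry": 0, "rz": 0}]}}

```text
t: 2.6
eef_pos: [454.2, -1.5, 111.4]
tcp_rot: [3.142, -0.006, 2.977]
ft_force: [0.5, 1.2, -0.2]
opening: 0.499
grip_force: 0.0
```

>>> {"op": "step_arm", "data": {"plan": [{"x": 0, "y": 0, "z": 0.8, "rx": 0, "ry": 0, "rz": 0}, {"x": 0, "y": 0, "z": 0.8, "rx": 0, "ry": 0, "rz": 0}, {"x": 0, "y": 0, "z": 0.8, "rx": 0, "ry": 0, "rz": 0}, {"x": 0, "y": 0, "z": 0.8, "rx": 0, "ry": 0, "rz": 0}, {"x": 0, "y": 0, "z": 0.2, "rx": 0, "ry": 0, "rz": 0}, {"x": 0, "y": 0, "z": 0.2, "rx": 0, "ry": 0, "rz": 0}, {"x": 0, "y": 0, "z": 0, "rx": 0, "ry": 0, "rz": 0}, {"x": 0, "y": 0, "z": 0, "rx": 0, "ry": 0, "rz": 0}, {"x": 0, "y": 0, "z": 0, "rx": 0, "ry": 0, "rz": 0}, {"x": 0, "y": 0, "z": 0, "rx": 0, "ry": 0, "rz": 0}]}}

```text
t: 3.43
eef_pos: [456.5, -1.7, 25.5]
tcp_rot: [3.141, 0.002, 2.98]
ft_force: [1.0, -0.7, 0.7]
opening: 0.499
grip_force: 0.0
```

Run:
```python
from h import *
s=state();print(s["eef_pos"],s["tcp_rot"])
c=read_camera("side");cv2.imwrite("pics/s1.png",cv2.resize(c["image"][120:320,120:400],None,fx=2.5,fy=2.5)[:,:,::-1])
```

```text
[456.45796011  -1.70083099  25.4833736 ] [3.14148677e+00 1.50139482e-03 2.97962688e+00]
```

View pics/s1.png

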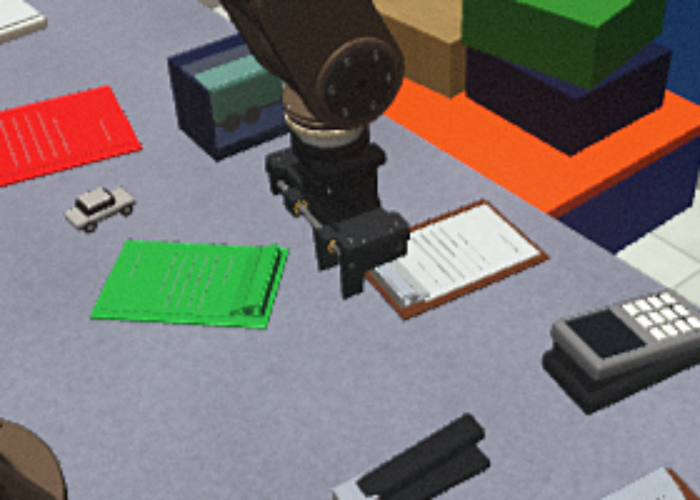

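Fingers hang just behind the clip, clear of the neighbours (finger tip ~ (350,290), clip ~ (400,285) in the crop). Next I lower and approach.

>>> {"op": "step_arm", "data": {"plan": [{"x": 0, "y": 0, "z": 0.31, "rx": 0, "ry": 0, "rz": 0}, {"x": 0, "y": 0, "z": 0.31, "rx": 0, "ry": 0, "rz": 0}, {"x": -0.16, "y": 0, "z": 0, "rx": 0, "ry": 0, "rz": 0}, {"x": -0.16, "y": 0, "z": 0, "rx": 0, "ry": 0, "rz": 0}, {"x": -0.16, "y": 0, "z": 0, "rx": 0, "ry": 0, "rz": 0}, {"x": -0.16, "y": 0, "z": 0, "rx": 0, "ry": 0, "rz": 0}, {"x": -0.16, "y": 0, "z": 0, "rx": 0, "ry": 0, "rz": 0}, {"x": -0.1, "y": 0, "z": 0, "rx": 0, "ry": 0, "rz": 0}, {"x": 0, "y": 0, "z": 0, "rx": 0, "ry": 0, "rz": 0}, {"x": 0, "y": 0, "z": 0, "rx": 0, "ry": 0, "rz": 0}]}}

```text
t: 4.32
eef_pos: [478.2, -5.3, 9.2]
tcp_rot: [3.142, 0.0, 2.98]
ft_force: [0.5, 0.2, -0.6]
opening: 0.504
grip_force: 0.0
```

>>> {"op": "step_arm", "data": {"plan": [{"x": -0.08, "y": 0, "z": 0, "rx": 0, "ry": 0, "rz": 0}, {"x": -0.08, "y": 0, "z": 0, "rx": 0, "ry": 0, "rz": 0}, {"x": -0.08, "y": 0, "z": 0, "rx": 0, "ry": 0, "rz": 0}, {"x": -0.08, "y": 0, "z": 0, "rx": 0, "ry": 0, "rz": 0}, {"x": -0.08, "y": 0, "z": 0, "rx": 0, "ry": 0, "rz": 0}, {"x": -0.08, "y": 0, "z": 0, "rx": 0, "ry": 0, "rz": 0}, {"x": -0.08, "y": 0, "z": 0, "rx": 0, "ry": 0, "rz": 0}, {"x": 0, "y": 0, "z": 0, "rx": 0, "ry": 0, "rz": 0}, {"x": 0, "y": 0, "z": 0, "rx": 0, "ry": 0, "rz": 0}, {"x": 0, "y": 0, "z": 0, "rx": 0, "ry": 0, "rz": 0}]}}

```text
t: 5.15
eef_pos: [492.1, -7.6, 9.1]
tcp_rot: [3.141, 0.0, 2.98]
ft_force: [0.8, -0.5, 0.0]
opening: 0.497
grip_force: 0.0
```

Run:
```python
from h import *
s=state();print(s["eef_pos"],s["tcp_rot"],s["ft_force"])
c=read_camera("side");cv2.imwrite("pics/s2.png",cv2.resize(c["image"][180:260,230:350],None,fx=6,fy=6)[:,:,::-1])
```

```text
[492.12356678  -7.5594489    9.12512461] [3.14149259e+00 2.67172367e-04 2.97975240e+00] [ 0.8288229  -0.45174814  0.00286628]
```

View pics/s2.png

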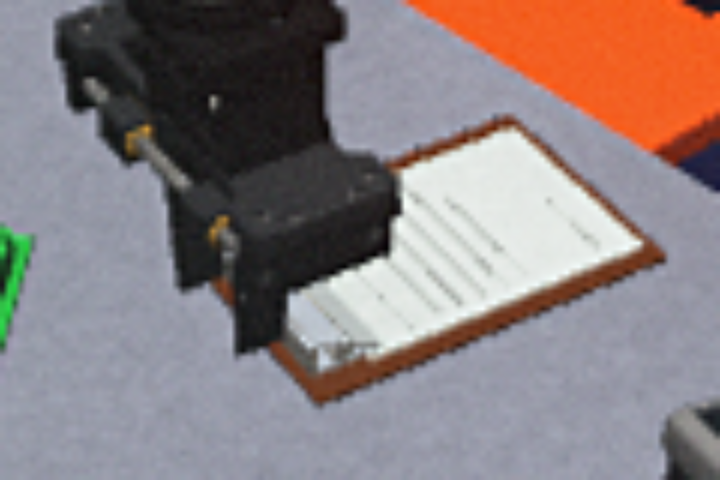

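The fingers are at the clip's back face (crop ~ (260,345)), above the board's rim. I push in a gentle arc.

>>> {"op": "step_arm", "data": {"plan": [{"x": -0.1, "y": -0.02, "z": 0, "rx": 0, "ry": 0, "rz": -0.05}, {"x": -0.1, "y": -0.02, "z": 0, "rx": 0, "ry": 0, "rz": -0.05}, {"x": -0.1, "y": -0.02, "z": 0, "rx": 0, "ry": 0, "rz": -0.05}, {"x": -0.1, "y": -0.02, "z": 0, "rx": 0, "ry": 0, "rz": -0.05}, {"x": -0.1, "y": -0.02, "z": 0, "rx": 0, "ry": 0, "rz": -0.05}, {"x": -0.1, "y": -0.02, "z": 0, "rx": 0, "ry": 0, "rz": -0.05}, {"x": -0.1, "y": -0.02, "z": 0, "rx": 0, "ry": 0, "rz": -0.05}, {"x": -0.1, "y": -0.02, "z": 0, "rx": 0, "ry": 0, "rz": -0.05}, {"x": -0.1, "y": -0.02, "z": 0, "rx": 0, "ry": 0, "rz": -0.05}, {"x": -0.1, "y": -0.02, "z": 0, "rx": 0, "ry": 0, "rz": -0.05}]}}

```text
t: 6.03
eef_pos: [516.3, -16.0, 9.1]
tcp_rot: [3.142, 0.0, 3.03]
ft_force: [-1.4, 0.2, -0.0]
opening: 0.501
grip_force: 0.4
```

>>> {"op": "step_arm", "data": {"plan": [{"x": -0.1, "y": -0.02, "z": 0, "rx": 0, "ry": 0, "rz": -0.05}, {"x": -0.1, "y": -0.02, "z": 0, "rx": 0, "ry": 0, "rz": -0.05}, {"x": -0.1, "y": -0.02, "z": 0, "rx": 0, "ry": 0, "rz": -0.05}, {"x": -0.1, "y": -0.02, "z": 0, "rx": 0, "ry": 0, "rz": -0.05}, {"x": -0.1, "y": -0.02, "z": 0, "rx": 0, "ry": 0, "rz": -0.05}, {"x": -0.1, "y": -0.02, "z": 0, "rx": 0, "ry": 0, "rz": -0.05}, {"x": -0.1, "y": -0.02, "z": 0, "rx": 0, "ry": 0, "rz": -0.05}, {"x": -0.1, "y": -0.02, "z": 0, "rx": 0, "ry": 0, "rz": -0.05}, {"x": -0.1, "y": -0.02, "z": 0, "rx": 0, "ry": 0, "rz": -0.05}, {"x": 0, "y": 0, "z": 0, "rx": 0, "ry": 0, "rz": 0}]}}

```text
t: 6.87
eef_pos: [538.7, -22.7, 9.1]
tcp_rot: [3.142, 0.001, 3.075]
ft_force: [1.5, -0.5, -0.0]
opening: 0.498
grip_force: 0.0
```

```bash
cat >> h.py <<'E'
def free(c,lo=(255,120),hi=(330,215)):
    # free part: brown rim + white form, top view
    (u0,v0),(u1,v1)=lo,hi
    return board(c,[(u0,v0),(u1,v0),(u1,v1),(u0,v1)])
E
python3 - <<'E'
from h import *
s=state();print(s["eef_pos"],s["tcp_rot"],s["ft_force"])
a=read_camera("top");b=read_camera("side")
v=np.vstack([cv2.resize(a["image"][130:240,230:350],None,fx=2.7,fy=2.7)]);w=cv2.resize(b["image"][170:270,230:350],None,fx=3.6,fy=3.6)
o=np.zeros((max(len(v),len(w)),v.shape[1]+w.shape[1],3),np.uint8);o[:len(v),:v.shape[1]]=v;o[:len(w),v.shape[1]:]=w
cv2.imwrite("pics/p3.png",o[:,:,::-1])
E
```

```text
[538.70412792 -22.68332807   9.11783784] [3.14158038e+00 6.38383862e-04 3.07516661e+00] [ 1.52513905 -0.49491379 -0.03736614]
```

View pics/p3.png

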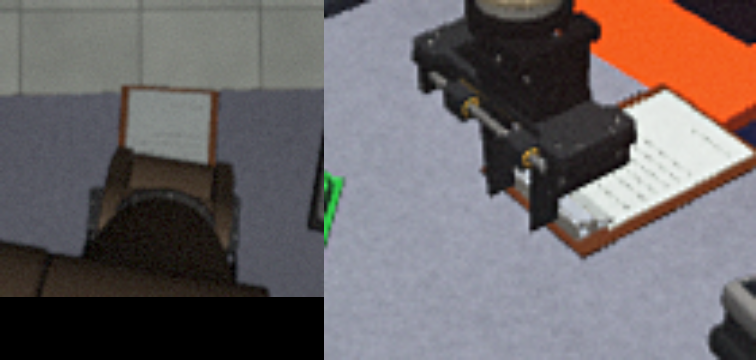

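Both fingers stay on the clip and the free end is just past the edge (left crop, row ~88). I'll measure it properly.

```bash
cat >> h.py <<'E'
def freeend(c,z=4,u0=258,u1=330,v0=120,v1=200):
    W=cloud(c); im=c["image"].astype(int)
    m=(((im[...,0]-im[...,2])>25)|(im.min(-1)>110))&(W[...,2]>-50)&(W[...,2]<40)
    M=np.zeros_like(m);M[v0:v1,u0:u1]=m[v0:v1,u0:u1]
    pts=[]
    for u in range(u0,u1):
        r=np.where(M[:,u])[0]
        if len(r)>12: pts.append((u,r[0]-.5))
    pts=np.array(pts); us=pts[:,0]; pts=pts[4:-4]
    P=np.array([ray(c,u,v,z)[:2] for u,v in pts])
    for _ in range(4):
        k=np.polyfit(P[:,1],P[:,0],1); r=P[:,0]-np.polyval(k,P[:,1]); P=P[abs(r)<max(2*r.std(),1.5)]
    return k,r.std(),len(P),us.min(),us.max(),P[:,1].mean()
def report():
    c=read_camera("top"); f=freeend(c); 
    ke=np.array([-0.01913,724.9]); y=f[5]
    print("free",f,"yaw",-np.arctan(f[0][0]),"err to edge yaw",np.arctan(f[0][0])-np.arctan(ke[0]))
    print("overhang",np.polyval(f[0],y)-np.polyval(ke,y))
    s=state();print(np.round(s["eef_pos"],1),s["tcp_rot"][2]-np.pi)
E
python3 -c "
from h import *
report()"
```

```text
free (array([8.64484846e-02, 7.31698461e+02]), np.float64(2.7592774934394457), 26, np.float64(275.0), np.float64(309.0), np.float64(-35.04928358852107)) yaw -0.08623409209407552 err to edge yaw 0.10536175902117091
overhang 3.0980107053565007
[538.1 -22.5   9.1] -0.06688912159154281
```

>>> {"op": "step_arm", "data": {"plan": [{"x": -0.1, "y": -0.02, "z": 0, "rx": 0, "ry": 0, "rz": -0.05}, {"x": -0.1, "y": -0.02, "z": 0, "rx": 0, "ry": 0, "rz": -0.05}, {"x": -0.1, "y": -0.02, "z": 0, "rx": 0, "ry": 0, "rz": -0.05}, {"x": -0.1, "y": -0.02, "z": 0, "rx": 0, "ry": 0, "rz": -0.05}, {"x": -0.1, "y": -0.02, "z": 0, "rx": 0, "ry": 0, "rz": -0.05}, {"x": -0.1, "y": -0.02, "z": 0, "rx": 0, "ry": 0, "rz": -0.05}, {"x": -0.1, "y": -0.02, "z": 0, "rx": 0, "ry": 0, "rz": -0.05}, {"x": -0.1, "y": -0.02, "z": 0, "rx": 0, "ry": 0, "rz": -0.05}, {"x": -0.1, "y": -0.02, "z": 0, "rx": 0, "ry": 0, "rz": -0.05}, {"x": -0.1, "y": -0.02, "z": 0, "rx": 0, "ry": 0, "rz": -0.05}]}}

```text
t: 7.85
eef_pos: [563.1, -28.7, 9.1]
tcp_rot: [3.142, 0.0, 3.125]
ft_force: [-0.3, 0.4, 1.2]
opening: 0.504
grip_force: 0.5
```

>>> {"op": "step_arm", "data": {"plan": [{"x": -0.1, "y": -0.02, "z": 0, "rx": 0, "ry": 0, "rz": -0.06}, {"x": -0.1, "y": -0.02, "z": 0, "rx": 0, "ry": 0, "rz": -0.06}, {"x": -0.1, "y": -0.02, "z": 0, "rx": 0, "ry": 0, "rz": -0.06}, {"x": -0.1, "y": -0.02, "z": 0, "rx": 0, "ry": 0, "rz": -0.06}, {"x": -0.1, "y": -0.02, "z": 0, "rx": 0, "ry": 0, "rz": -0.06}, {"x": -0.1, "y": -0.02, "z": 0, "rx": 0, "ry": 0, "rz": -0.06}, {"x": -0.06, "y": 0, "z": 0, "rx": 0, "ry": 0, "rz": 0}, {"x": 0, "y": 0, "z": 0, "rx": 0, "ry": 0, "rz": 0}, {"x": 0, "y": 0, "z": 0, "rx": 0, "ry": 0, "rz": 0}, {"x": 0, "y": 0, "z": 0, "rx": 0, "ry": 0, "rz": 0}]}}

```text
t: 8.68
eef_pos: [579.4, -31.6, 9.1]
tcp_rot: [3.142, 0.0, -3.122]
ft_force: [-0.4, 0.4, -0.3]
opening: 0.502
grip_force: 0.0
```

```bash
python3 -c "
from h import *
report();report()
a=read_camera('top');print(edge(a)); b=read_camera('side')
v=cv2.resize(a['image'][120:210,240:340],None,fx=4,fy=4);w=cv2.resize(b['image'][170:260,250:350],None,fx=4,fy=4)
cv2.imwrite('pics/p4.png',np.hstack([v,w])[:,:,::-1])"
```

```text
free (array([-3.62352839e-02,  7.66877618e+02]), np.float64(2.584930606110982), 25, np.float64(274.0), np.float64(308.0), np.float64(-29.951115435247416)) yaw 0.036219437503768485 err to edge yaw -0.017091770576673097
overhang 42.489940342071804
[579.4 -31.6   9.1] -6.263985104596577
free (array([-2.43650317e-02,  7.67529712e+02]), np.float64(2.6979179945977982), 25, np.float64(274.0), np.float64(308.0), np.float64(-29.95247269522438)) yaw 0.024360211917823664 err to edge yaw -0.005232544990728276
overhang 42.78651426073509
[579.3 -31.6   9.1] -6.26398835753159
(array([-1.91247546e-02,  7.24909179e+02]), np.float64(1.0603024754444248), 148)
```

View pics/p4.png

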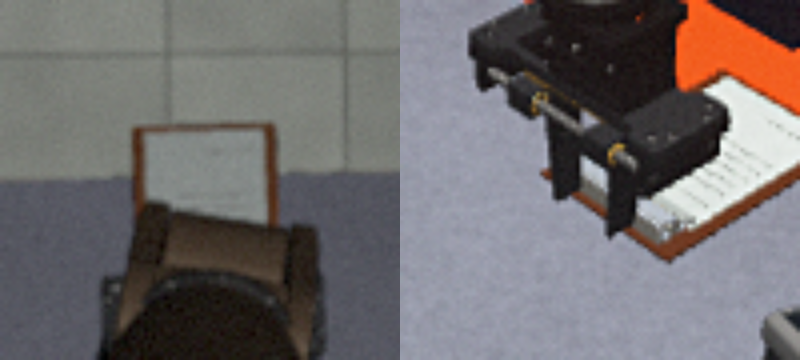

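The board lies square to the edge (tool yaw 0.019 = edge yaw) with ~43–46 mm out. I push 3 mm more, then back off and clear the view to measure the whole board.

>>> {"op": "step_arm", "data": {"plan": [{"x": -0.06, "y": 0, "z": 0, "rx": 0, "ry": 0, "rz": 0}, {"x": -0.06, "y": 0, "z": 0, "rx": 0, "ry": 0, "rz": 0}, {"x": 0, "y": 0, "z": 0, "rx": 0, "ry": 0, "rz": 0}, {"x": 0.1, "y": 0, "z": 0, "rx": 0, "ry": 0, "rz": 0}, {"x": 0.4, "y": 0, "z": 0, "rx": 0, "ry": 0, "rz": 0}, {"x": 0.8, "y": 0, "z": 0, "rx": 0, "ry": 0, "rz": 0}, {"x": 0, "y": 0, "z": -0.5, "rx": 0, "ry": 0, "rz": 0}, {"x": 0, "y": 0, "z": -1, "rx": 0, "ry": 0, "rz": 0}, {"x": 0, "y": 0, "z": -1, "rx": 0, "ry": 0, "rz": 0}, {"x": 0, "y": 0, "z": -1, "rx": 0, "ry": 0, "rz": 0}]}}

```text
t: 9.72
eef_pos: [549.5, -32.2, 97.5]
tcp_rot: [3.141, -0.0, -3.122]
ft_force: [0.6, -0.1, 0.7]
opening: 0.5
grip_force: 0.0
```

>>> {"op": "step_arm", "data": {"plan": [{"x": 0, "y": 0, "z": -1, "rx": 0, "ry": 0, "rz": 0}, {"x": 0, "y": 0, "z": -1, "rx": 0, "ry": 0, "rz": 0}, {"x": 0, "y": 0, "z": -1, "rx": 0, "ry": 0, "rz": 0}, {"x": 0, "y": 1, "z": 0, "rx": 0, "ry": 0, "rz": 0}, {"x": 0, "y": 1, "z": 0, "rx": 0, "ry": 0, "rz": 0}, {"x": 0, "y": 1, "z": 0, "rx": 0, "ry": 0, "rz": 0}, {"x": 0, "y": 1, "z": 0, "rx": 0, "ry": 0, "rz": 0}, {"x": 0, "y": 1, "z": 0, "rx": 0, "ry": 0, "rz": 0}, {"x": 0, "y": 1, "z": 0, "rx": 0, "ry": 0, "rz": 0}, {"x": 0, "y": 1, "z": 0, "rx": 0, "ry": 0, "rz": 0}]}}

```text
t: 10.55
eef_pos: [546.2, 144.0, 171.7]
tcp_rot: [3.141, 0.0, -3.122]
ft_force: [0.4, -0.2, 1.3]
opening: 0.502
grip_force: 0.0
```

>>> {"op": "step_arm", "data": {"plan": [{"x": 0, "y": 1, "z": 0, "rx": 0, "ry": 0, "rz": 0}, {"x": 0, "y": 1, "z": 0, "rx": 0, "ry": 0, "rz": 0}, {"x": 0, "y": 1, "z": 0, "rx": 0, "ry": 0, "rz": 0}, {"x": 0, "y": 1, "z": 0, "rx": 0, "ry": 0, "rz": 0}, {"x": 0, "y": 1, "z": 0, "rx": 0, "ry": 0, "rz": 0}, {"x": 0, "y": 1, "z": 0, "rx": 0, "ry": 0, "rz": 0}, {"x": 0, "y": 0, "z": 0, "rx": 0, "ry": 0, "rz": 0}, {"x": 0, "y": 0, "z": 0, "rx": 0, "ry": 0, "rz": 0}, {"x": 0, "y": 0, "z": 0, "rx": 0, "ry": 0, "rz": 0}, {"x": 0, "y": 0, "z": 0, "rx": 0, "ry": 0, "rz": 0}]}}

```text
t: 11.38
eef_pos: [543.6, 291.8, 171.6]
tcp_rot: [-3.141, -0.0, -3.123]
ft_force: [-0.2, -0.7, -1.0]
opening: 0.499
grip_force: 0.0
```

Run:
```python
from h import *
c=read_camera('top'); b=read_camera('side'); s=state(); print(s['eef_pos'])
im=c["image"].astype(int); W=cloud(c)
ims=cv2.GaussianBlur(c["image"],(3,3),0).astype(int)
m=(((im[...,0]-im[...,2])>25)|(im.min(-1)>110))&(W[...,2]>-60)&(W[...,2]<45)
M=np.zeros((420,560),np.uint8);M[130:225,255:330]=m[130:225,255:330]
M=cv2.morphologyEx(cv2.morphologyEx(M,cv2.MORPH_CLOSE,np.ones((5,5),np.uint8)),cv2.MORPH_OPEN,np.ones((3,3),np.uint8))
k=max(cv2.findContours(M,cv2.RETR_EXTERNAL,cv2.CHAIN_APPROX_NONE)[0],key=cv2.contourArea)
P=np.array([ray(c,u,v,4)[:2] for u,v in k[:,0]],np.float32)
r=cv2.minAreaRect(P); print(r,cv2.boxPoints(r).round(1).tolist())
a=0.019; d=np.array([np.cos(a),np.sin(a)]); ctr=np.array(r[0])
# moments-based orientation
ys,xs=np.where(M); Q=np.array([ray(c,u,v,4)[:2] for u,v in zip(xs,ys)]); ev=np.linalg.eigh(np.cov(Q.T))[1][:,1]
print("pca yaw",np.arctan(ev[1]/ev[0]),"centroid",Q.mean(0))
for q in(ctr,Q.mean(0)): fe=q+95*d; print("overhang",fe[0]-(724.9-.01913*fe[1]))
v=cv2.resize(c['image'][120:220,235:345],None,fx=5,fy=5);cv2.drawContours(v,[(k-[235,120])*5+2],-1,(255,0,255),1)
w=cv2.resize(b['image'],(800-550,188)); o=np.zeros((500,800,3),np.uint8);o[:,:550]=v;o[:188,550:]=w
cv2.imwrite('pics/p5.png',o[:,:,::-1])
```

```text
[543.76251097 291.80141404 171.74488018]
((680.7000732421875, -29.322341918945312), (128.9854736328125, 182.5050506591797), 89.80748748779297) [[589.2000122070312, -93.5], [771.7000122070312, -94.0999984741211], [772.2000122070312, 34.900001525878906], [589.7000122070312, 35.5]]
pca yaw 0.1423625223730742 centroid [693.43213918 -29.916014  ]
overhang 50.2565174296293
overhang 62.97722641797998
```

View pics/p5.png

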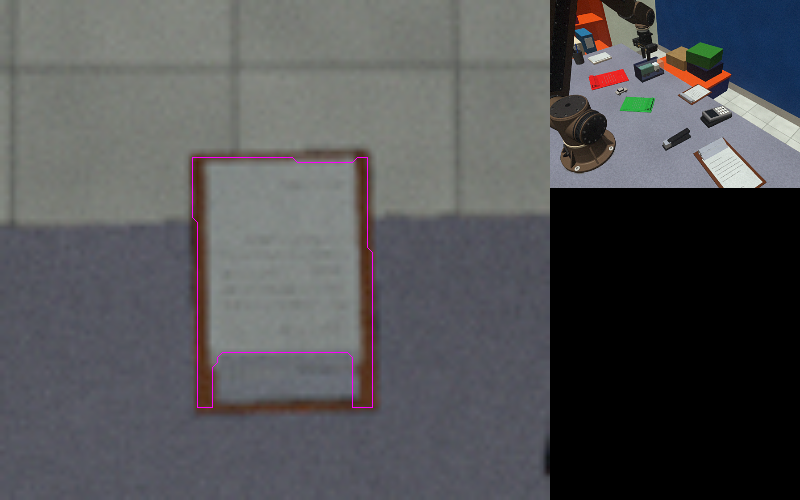

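The board looks square and still, and nothing else has moved. The colour mask clips its free end, so I'll take the overhang from depth steps, which is what the counter edge was fitted to.

```bash
cat > m.py <<'E'
from h import *
def one():
    c=read_camera('top'); W=cloud(c); im=cv2.GaussianBlur(c["image"],(0,0),.7).astype(float)
    Z=W[...,2]; d=c["depth"]
    def fit(pts,z,deg=1):
        P=np.array([ray(c,u,v,z)[:2] for u,v in pts])
        for _ in range(4):
            k=np.polyfit(P[:,1],P[:,0],1); r=P[:,0]-np.polyval(k,P[:,1]); P=P[abs(r)<max(2*r.std(),1.5)]
        return k,round(r.std(),2),len(P)
    free=[];rear=[];g=im[...,0]-im[...,2]
    for u in range(277,306):
        on=np.where((d[135:190,u]>0)&(Z[135:190,u]>-60))[0]
        free.append((u,135+on[0]-.5))
        p=g[195:212,u]; i=p.argmax(); b=np.median(g[208:220,u]); h=(p[i]+b)/2
        j=i
        while j<16 and p[j]>h: j+=1
        rear.append((u,195+j-1+(p[j-1]-h)/(p[j-1]-p[j]+1e-9)))
    F=fit(free,4);R=fit(rear,4);k,_,_=edge(c)
    y=-29.; print("free",F,"rear",R,"edge",k,"overhang",np.polyval(F[0],y)-np.polyval(k,y),"from rear",np.polyval(R[0],y)+190-np.polyval(k,y))
    # side rims: outer brown crossings per row
    L=[];Rr=[]
    for v in range(156,200):
        row=g[v,264:318]; b=np.median(np.r_[row[:6],row[-6:]])
        for a,o in((row[:20],L),(row[::-1][:20],Rr)):
            h=(a.max()+b)/2; j=np.argmax(a>h)
            x=j-(a[j]-h)/(a[j]-a[j-1]+1e-9) if j else 0
            o.append((264+x if o is L else 317-x, v))
    ya=[]
    for o in(L,Rr):
        P=np.array([ray(c,u,v,4)[:2] for u,v in o])
        for _ in range(4):
            q=np.polyfit(P[:,0],P[:,1],1); r=P[:,1]-np.polyval(q,P[:,0]); P=P[abs(r)<max(2*r.std(),1)]
        ya.append((round(np.arctan(q[0]),4),round(np.polyval(q,680),1),round(r.std(),2)))
    print("sides yaw",ya)
for _ in range(2): one()
E
python3 m.py
```

```text
free (array([4.26135660e-03, 7.73875786e+02]), np.float64(0.0), 29) rear (array([-1.65546834e-02,  5.84750525e+02]), np.float64(0.28), 29) edge [-1.91213267e-02  7.24913754e+02] overhang 48.283933476681796 from rear 49.76233855190253
sides yaw [(np.float64(0.0178), np.float64(34.6), np.float64(0.31)), (np.float64(0.0171), np.float64(-94.6), np.float64(0.29))]
free (array([4.26135660e-03, 7.73875786e+02]), np.float64(0.0), 29) rear (array([-1.45123139e-02,  5.84835362e+02]), np.float64(0.29), 29) edge [-1.91213267e-02  7.24913754e+02] overhang 48.283933476681796 from rear 49.78794600535616
sides yaw [(np.float64(0.0172), np.float64(34.6), np.float64(0.3)), (np.float64(0.0171), np.float64(-94.6), np.float64(0.25))]
```

Overhang is about 49 mm and yaw error about 0.1°. The arm is clear, so I hand in.

```bash
python3 -c "
from cell import *
print(job_done())"
```

```text
the job is handed in; nothing more can be done
None
```

The job is handed in: the small brown clipboard's free end sticks out about 49 mm over the customer's edge, square to within about 0.1°, with nothing else seen to move and the arm clear; no verdict was returned.

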